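# Snug the rattling tube block with a taper feeler blade

## Robot

A 6-joint arm with a two-finger parallel gripper is mounted at the origin on the work surface. World frame = base frame: x ahead of the robot, y to its left, z up, the work surface at z = 0. Lengths are in m, angles in rad, forces in N, time in s.
With the tool pointing down it reaches from about 0.35 to 0.775 m from the base axis. Payload 5.5 kg.
Tool frame: the origin (TCP) lies midway between the tips of the shut fingers; the grasp point (between the pads) lies 19 mm behind it; z points along the fingers, y is the line along which they close (so a half turn about z gives the same grasp; the last joint's range is limited). The gripper opens to 85 mm and grips with 20 to 120 N. Pads are 22 mm wide; open, the fingers measure 114 mm over their backs; the gripper's body (76 mm by 85 mm) begins 54 mm behind the grasp point. The pads swing forward as they close: fully open they stand 13 mm farther back than shut.
Start: joints at [-1.47, 0.313, 0.046, 1.304, 0, 1.431], TCP at [0.137, -0.558, 0.231] pointing down, gripper open.
Joint ranges: [-2.76, 2.76], [-0.86, 1.69], [-1.03, 1.26], [-2.2, 2.34], [-1.47, 1.5], [-3.14, 3.14]. Speed limits (rad/s): [2.57, 2.57, 3.14, 3.14, 3.14, 3.14].

## Interface

Orientations are given as a unit quaternion [w, x, y, z].
In Python, from workcell import env gives the robot as it stands. The module is installed in compiled form; this text tells all that it offers.
- The arm moves only by the tool servo_tool, never from a script. Its argument "increments" is a list of rows, each an object of numbers: "grip": the closure, from 0 (fully open) to 1 (shut); "x", "y", "z": the shift along the tool's x, y, z in mm; "roll": the turn about the tool's z in degrees. In form: [{"grip": .., "x": .., "y": .., "z": .., "roll": ..}, ...]. A call has 1 to 5 rows; each row shifts and turns the commanded pose from where the row before left it, along the tool's axes as they then stand; what a row does not reach is not made up. A row lasts 1/12 s, in which the tool goes at most 41.7 mm and 7.16 degrees, less where a joint would pass 70% of its speed; a pose out of reach is approached as far as the arm can. A call is refused whole if a number of a shift passes 41.7 or a number of a turn 7.16, either way. A call with a gripper value outside its range is refused whole. The fingers move at their own pace and stop on an object; "grip_force" is the grip in N (left out, the last holds). Time passes only in rows, so rows that do not move let the fingers close. It gives the time, the measured TCP pose, the force, the opening and the grip force at its end, in the units of the state.
- env.get_state(): the state, without advancing time (a new reading comes with each control period).
- env.read_camera(name): name is "side" or "top" or "wrist"; returns the picture (400x640x3 uint8, red, green, blue); there is no depth.
- env.get_calibration(name): a dict with "vertical_fov" (degrees; the focal length in pixels is half the picture's height over the tangent of half this angle, whatever the lens; pixels are square), "cx", "cy" (the principal point, pixels), "rvec" (rotation vector, rad) and "tvec" (3), from world to camera coordinates, as OpenCV has them; the wrist camera has in their place "tool_from_camera" (4x4, takes a point from camera to tool coordinates, whose origin is the TCP and whose axes are the flange's). Camera axes: x right, y down, z forward; pixel columns grow to the right and rows downward; lengths in m; the calibration is good to about 2 mm. A picture is of the moment at which its call begins: read the wrist's pose just before it. get_calibration takes no time and is no camera call.
- env.hand_in(): hands the job in; it is judged then, once.
The state is a dict: "clock": time; "joint_pos": joint angles; "qvel": joint speeds; "tau": joint torques, N m; "tcp_pos": TCP position; "orientation": TCP orientation; "wrist_force": force on the tool from outside, world axes, zero at the start; "ft_torque": the same for the moment, N m; "finger_gap": finger opening in m; "grip_force": force on a finger pad.
Only numpy, scipy, OpenCV 4.12 (cv2) and the standard library are available. Lean on these libraries where they do the work, as an engineer would, in place of code of your own. Each camera call takes 0.05 s, during which the arm holds its last target. There are 200 camera calls.

## Task

The aluminium tube block sits loose in the well of the dry-block heater. Take the yellow-handled taper feeler blade out of its blue holder, slide it tip down into the gap between the well's front wall (the control panel's side) and the block, flat red side to the wall, and ease it down by feel, held all the way and not dropped, until it is pinched firmly between wall and block; never force it. Let go and leave it standing there upright, and leave the other things on the bench alone.

Things in the scene. Friction and masses are not known exactly. Their poses are not given: they have to be found in the camera images.
- blade: Taper feeler blade, 56 to 112 g, upright, tip down: steel wedge 24 mm wide (y), 75 mm long, under a yellow handle. Origin: on the flat face, mid width, at the handle's underside; z up. The flat face is the plane x = 0 and looks to -x; the face on the +x side slopes: 3 mm thick at the tip, growing 1 mm per 6 mm up to 15.5 mm at the handle. It starts with its axes as the holder's
- blade_tip (a point): centre of the blade's tip edge, 75 mm below the handle's underside, 1.5 mm from the flat face along the blade's x
- handle_mid (a point): centre of the yellow handle, 21 mm above its underside, 8 mm from the flat face along the blade's x; axes as the blade's. The handle is 20 mm (x) by 36 mm (y) by 42 mm high with a red patch on its -x side, the side of the flat face. Best gripped across its y sides (36 mm)
- holder: Fixed blue holder: block 53 mm (x) by 58 mm (y) by 80 mm high on a foot 90 by 90 by 3 mm. The blade hangs in its slot with the handle resting on the top. Origin: underside, right below the blade's origin at the start. The slot runs from x = -4.5 to +20.5 mm and is 28 mm wide in y
- heater: Fixed dry-block heater, white housing 200 mm (x) by 220 mm (y) by 85 mm high, origin at the centre of its underside, control panel on its -x side. Its open well spans x = -60 to +70 mm, y = -62 to +62 mm, floor 12 mm above the bench. It is harmed when the blade presses on it with more than 20 N
- gap_edge (a point): middle of the top edge of the well's front wall, 85 mm above the bench; x points level from the wall across the gap to the block, y along the gap, z up. The gap is 6.5 to 12.5 mm wide, parallel-sided, different each time and not measured. A downward push of 12 to 15 N with little sideways force pinches the blade well, its tip then 20 to 62 mm below the block's top
- dish_green: bystander: culture dish, blue-green, 93 mm across, 17 mm high, origin at underside centre
- dish_amber: bystander: culture dish, amber, 93 mm across, 17 mm high, origin at underside centre
- dish_tan: bystander: culture dish, tan, 93 mm across, 17 mm high, origin at underside centre
- bottle: bystander: bottle with blue cap, 70 mm across, 160 mm high, origin at underside centre
- matchbox: bystander: red box 55 by 36 by 16 mm, origin at underside centre
- beaker: bystander: glass beaker, 84 mm across, 100 mm high, origin at underside centre
- well_floor (a point): centre of the well's floor, below the aluminium tube block: block 105 mm (x) by 116 mm (y), top 81 mm above the bench, on springy pads: pushed to +x it gives by about 1 mm per 60 N, at most 4 mm. Tubes with black caps stand in its rear half, up to 36 mm above it, 55 mm and more behind the gap
There are look-alikes about, which are no part of the job. What is meant by the blade is not purple, and is the larger of those in its own colour.

How it is judged:
By the outcome, as a careful person would: the job done as asked, in the order asked, and still so for the second after the job is handed in, with the robot touching nothing.
It also fails if it takes over 45 s, if anything falls off the work surface, if the arm or the gripper's body presses on something with over 40 N, if the wrist force passes 120 N, or if a joint passes its speed limit or range.

## Working session

There is one attempt and no reset: what is moved stays moved. The work goes in short steps, Python scripts to look and compute and a tool call to move; the robot and the scene stay as the last step left them, time stands still between calls to the robot, and variables do not carry over. Pictures are saved under pics/ and viewed, at most 11 in all, crops included, and the job is handed in when it is done.

Besides the shell and the picture viewer there is one more tool, called after "Request:" by a JSON object that holds its "method" and its "body". servo_tool: Moves the arm, as the interface text tells. Its arguments: {"type":"object","properties":{"increments":{"type":"array"},"grip_force":{"type":"number"}},"required":["increments"]}

```bash
mkdir -p pics; cat > h.py <<'E'
import numpy as np, cv2
from workcell import env
from scipy.spatial.transform import Rotation as R
def shot(n,name=None):
    s=env.get_state(); im=env.read_camera(n)
    if name: cv2.imwrite(f'pics/{name}.png',im[:,:,::-1])
    return im,s
def cam(n,s=None):
    c=env.get_calibration(n); f=200/np.tan(np.radians(c['vertical_fov'])/2)
    K=np.array([[f,0,c['cx']],[0,f,c['cy']],[0,0,1]])
    if n=='wrist':
        w,x,y,z=s['orientation']; T=np.eye(4);T[:3,:3]=R.from_quat([x,y,z,w]).as_matrix();T[:3,3]=s['tcp_pos']
        M=T@np.array(c['tool_from_camera']); return K,M[:3,:3],M[:3,3],c
    r=cv2.Rodrigues(np.array(c['rvec'],float))[0]; t=np.array(c['tvec'],float).ravel()
    return K,r.T,-r.T@t,c
def ray(n,uv,s=None):
    K,Rm,o,c=cam(n,s); d=Rm@np.linalg.inv(K)@np.array([uv[0],uv[1],1.]); return o,d/np.linalg.norm(d)
def plane(n,uv,z,s=None):
    o,d=ray(n,uv,s); return o+d*(z-o[2])/d[2]
def proj(n,p,s=None):
    K,Rm,o,c=cam(n,s); q=K@(Rm.T@(np.array(p)-o)); return q[:2]/q[2]
def tri(a,b):
    A=[];B=[]
    for o,d in (a,b):
        P=np.eye(3)-np.outer(d,d);A.append(P);B.append(P@o)
    x=np.linalg.lstsq(np.vstack(A),np.hstack(B),rcond=None)[0]
    return x,[np.linalg.norm(np.cross(x-o,d)) for o,d in (a,b)]
E
python3 - <<'E'
from h import *
a,s=shot('top','top0');b,_=shot('side','side0')
print(s)
for n in('top','side','wrist'):
    print(n,env.get_calibration(n))
    if n!='wrist': print(cam(n)[2],cam(n)[1][:,2])
E
```

```text
{'clock': 0.0, 'joint_pos': array([-1.46961145e+00,  3.13984995e-01,  4.49843089e-02,  1.30360771e+00,
        5.08877944e-06,  1.43123250e+00]), 'qvel': array([-9.59414062e-05, -7.88838693e-04,  5.96563299e-04, -6.66930589e-04,
       -1.47001267e-04,  1.30994374e-04]), 'tau': array([-3.08048448e-04, -4.80624855e+01,  2.98533136e+01,  1.93052553e-02,
       -1.19067636e-04, -1.83391001e-05]), 'tcp_pos': array([ 0.13705731, -0.55789991,  0.23041982]), 'orientation': array([-9.05819138e-04,  9.92763344e-01,  1.20083811e-01,  1.99291856e-05]), 'wrist_force': array([ 0.21941479, -0.04727086,  0.10788521]), 'ft_torque': array([-0.04037366,  0.0077509 ,  0.0269497 ]), 'grip_force': 0.0, 'finger_gap': 0.08512105524157756}
top {'vertical_fov': 54.447338180836795, 'cx': 321.06977318005636, 'cy': 195.0292958721848, 'rvec': array([ 2.21648322, -2.18049412,  0.027396  ]), 'tvec': array([0.00965847, 0.53725196, 1.12965321])}
[0.49696789 0.00635261 1.14796859] [ 0.0351599   0.01062044 -0.99932527]
side {'vertical_fov': 52.65775529747479, 'cx': 315.45501191478905, 'cy': 195.19255011729732, 'rvec': array([ 2.23295948, -0.19236589,  0.10282211]), 'tvec': array([-0.54619803,  0.1288167 ,  1.16054456])}
[ 0.38729956 -0.91243742  0.82416424] [ 0.1410927   0.77200238 -0.61976219]
wrist {'vertical_fov': 70.55896230509197, 'cx': 316.75123203353627, 'cy': 201.33980585939378, 'tool_from_camera': array([[-7.56416209e-04, -9.49656182e-01, -3.13293096e-01,
         7.99240381e-02],
       [ 9.99999550e-01, -8.97559198e-04,  3.06284350e-04,
         4.96684147e-05],
       [-5.72063927e-04, -3.13292724e-01,  9.49656434e-01,
        -1.43291399e-01],
       [ 0.00000000e+00,  0.00000000e+00,  0.00000000e+00,
         1.00000000e+00]])}
```

View pics/top0.png

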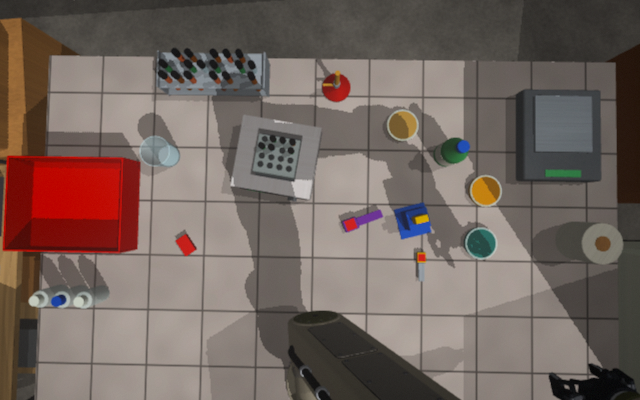

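View pics/side0.png

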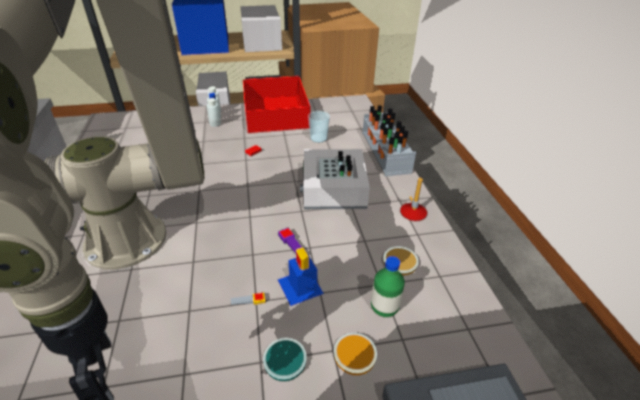

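The top view shows these candidates for the blade:
- Yellow handle standing in the blue holder, (421,219) top and (302,258) side.
- Small yellow/red one lying on the bench, (421,257) top.
- Purple one lying on the bench, (362,219) top.
- Yellow stick in the red stand, (336,80) top.

By the description it is the one in the blue holder. The heater is at (277,157) top. I'll check both in one close crop.

```bash
python3 - <<'E'
import cv2,numpy as np
a=cv2.imread('pics/top0.png');b=cv2.imread('pics/side0.png')
def c(i,x,y,w,h): return cv2.resize(i[y:y+h,x:x+w],(400,300),interpolation=cv2.INTER_CUBIC)
cv2.imwrite('pics/c1.png',np.vstack([np.hstack([c(a,217,102,120,106-16),c(b,285,135,100,75)]),np.hstack([c(a,380,190,80,60),c(b,260,240,80,60)])]))
E
```

```text
(no output)
```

View pics/c1.png

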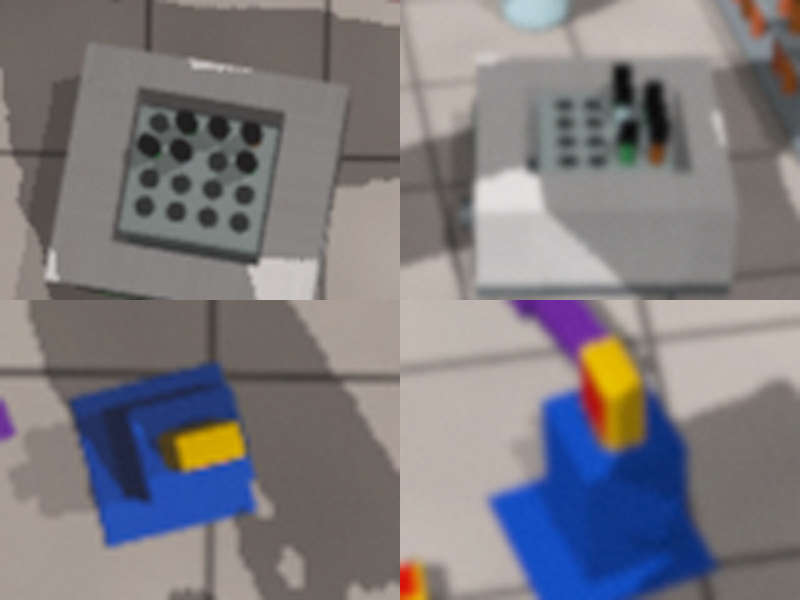

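The top crop shows the big yellow handle in the blue holder with its red patch facing robot -x (side crop). The tubes stand in the heater's far half, so the panel side and gap are on the robot's side, at the bottom of the top view. Now the measurements.

```bash
python3 - <<'E'
from h import *
a=cv2.cvtColor(cv2.imread('pics/top0.png'),cv2.COLOR_BGR2HSV);b=cv2.cvtColor(cv2.imread('pics/side0.png'),cv2.COLOR_BGR2HSV)
def comps(h,lo,hi,box):
    m=cv2.inRange(h,lo,hi);x,y,w,hh=box;M=np.zeros_like(m);M[y:y+hh,x:x+w]=m[y:y+hh,x:x+w]
    c=max(cv2.findContours(M,0,2)[0],key=cv2.contourArea);return c
c=comps(a,(20,120,90),(32,255,255),(395,200,60,35)); r=cv2.minAreaRect(c); bp=cv2.boxPoints(r)
P=np.array([plane('top',q,.122) for q in bp]); print('yellow top',r,P[:,:2].round(4).tolist(),P.mean(0))
print('edges',[np.linalg.norm(P[i]-P[(i+1)%4]) for i in range(2)],[np.degrees(np.arctan2(*(P[(i+1)%4]-P[i])[1::-1])) for i in range(2)])
f=comps(a,(100,120,60),(125,255,255),(385,190,60,60)); bp=cv2.boxPoints(cv2.minAreaRect(f))
Q=np.array([plane('top',q,.003) for q in bp]);print('foot',Q.mean(0),[np.linalg.norm(Q[i]-Q[(i+1)%4]) for i in range(2)],[np.degrees(np.arctan2(*(Q[(i+1)%4]-Q[i])[1::-1])) for i in range(2)])
cs=comps(b,(18,120,90),(34,255,255),(280,240,50,40));M=cs.reshape(-1,2);top=M[M[:,1].argmin()];print('side yellow',cv2.boundingRect(cs))
print('side proj of top ctr',proj('side',P.mean(0)))
# heater corners from crop (crop px*0.3+offset)
hc=np.array([[88,43],[348,86],[320,300],[50,283]])*0.3+[217,102]
H=np.array([plane('top',q,.085) for q in hc]);print('heater',H[:,:2].round(3).tolist(),H.mean(0))
wc=np.array([[138,90],[283,113],[258,263],[113,240]])*0.3+[217,102]
W=np.array([plane('top',q,.085) for q in wc]);print('well',W[:,:2].round(3).tolist(),[np.linalg.norm(W[i]-W[(i+1)%4]).round(4) for i in range(4)],[np.degrees(np.arctan2(*(W[(i+1)%4]-W[i])[1::-1])).round(1) for i in range(4)])
E
```

```text
yellow top ((421.2235107421875, 218.50587463378906), (7.375636577606201, 13.883550643920898), 77.47119140625) [[0.4808, -0.2271], [0.4893, -0.2626], [0.4704, -0.2669], [0.4619, -0.2314]] [ 0.47559427 -0.24698945  0.122     ]
edges [np.float64(0.03648599788874848), np.float64(0.01931812601713538)] [np.float64(-76.52256703652803), np.float64(-167.06925870177)]
foot [ 0.46752251 -0.25182151  0.003     ] [np.float64(0.09260070863758786), np.float64(0.08931046907755685)] [np.float64(-75.02164297622967), np.float64(-165.55821823333216)]
side yellow (297, 247, 12, 22)
side proj of top ctr [301.16772758 252.03771032]
heater [[0.752, 0.236], [0.72, 0.02], [0.542, 0.04], [0.553, 0.262]] [0.6417203  0.13948129 0.085     ]
well [[0.714, 0.193], [0.696, 0.073], [0.572, 0.091], [0.589, 0.211]] [np.float64(0.1216), np.float64(0.1257), np.float64(0.1211), np.float64(0.126)] [np.float64(-98.2), np.float64(171.6), np.float64(81.9), np.float64(-8.2)]
```

Request:
{"method": "servo_tool", "body": {"increments": [{"grip":0,"x":34,"y":-18.5},{"grip":0,"x":34,"y":-18.5},{"grip":0,"x":34,"y":-18.5},{"grip":0,"x":34,"y":-18.5},{"grip":0,"x":34,"y":-18.5}], "grip_force": 40}}

```text
invalid input at $.increments[0]: expected keys grip, x, y, z, roll
```

Request:
{"method": "servo_tool", "body": {"increments": [{"grip":0,"x":34,"y":-18.5},{"grip":0,"x":34,"y":-18.5},{"grip":0,"x":34,"y":-18.5},{"grip":0,"x":34,"y":-18.5},{"grip":0,"x":34,"y":-18.5}]}}

```text
invalid input at $.increments[0]: expected keys grip, x, y, z, roll
```

Request:
{"method": "servo_tool", "body": {"increments": [{"grip":0,"x":31,"y":-18},{"grip":0,"x":31,"y":-18},{"grip":0},{"grip":0}]}}

```text
invalid input at $.increments[0]: expected keys grip, x, y, z, roll
```

```bash
cat > blade.py <<'E'
from h import *
import sys
im,s=shot('wrist',sys.argv[1])
print(s['clock'],s['tcp_pos'],R.from_quat(np.roll(s['orientation'],-1)).as_matrix()[:,0])
h=cv2.cvtColor(im,cv2.COLOR_RGB2HSV);m=cv2.inRange(h,(20,120,80),(34,255,255))
c=max(cv2.findContours(m,0,2)[0],key=cv2.contourArea);r=cv2.minAreaRect(c);print(r)
for q in cv2.boxPoints(r): print(q,plane('wrist',q,.122,s))
E
python3 blade.py w1
```

```text
0.1 [ 0.13707813 -0.55797028  0.2304874 ] [9.71148736e-01 2.38474470e-01 2.44340836e-04]Traceback (most recent call last):
  File "blade.py", line 6, in <module>
    c=max(cv2.findContours(m,0,2)[0],key=cv2.contourArea);r=cv2.minAreaRect(c);print(r)
ValueError: max() iterable argument is empty
```

View pics/w1.png

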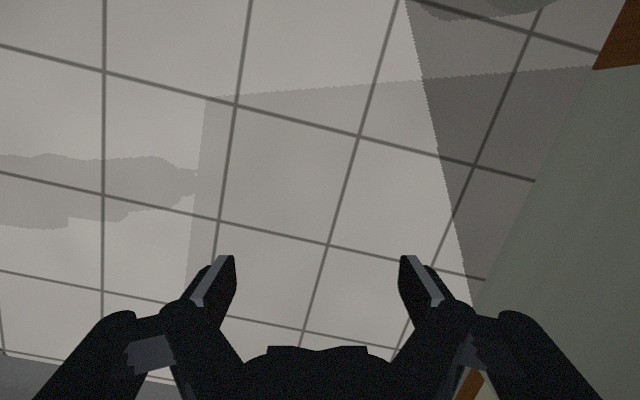

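The picture shows bare bench between the fingers at (220,275) and (415,275). The moves were refused because every row needs all five keys, so I'll send them again in full.

Request:
{"method": "servo_tool", "body": {"increments": [{"grip":0,"x":34,"y":-18.5,"z":0,"roll":0},{"grip":0,"x":34,"y":-18.5,"z":0,"roll":0},{"grip":0,"x":34,"y":-18.5,"z":0,"roll":0},{"grip":0,"x":34,"y":-18.5,"z":0,"roll":0},{"grip":0,"x":34,"y":-18.5,"z":0,"roll":0}], "grip_force": 40}}

```text
clock: 0.57
tcp_pos: [0.281, -0.4266, 0.231]
orientation: [-0.0, 0.993, 0.12, -0.0]
wrist_force: [0.6, -0.3, 0.2]
finger_gap: 0.0854
grip_force: 0.0
```

Request:
{"method": "servo_tool", "body": {"increments": [{"grip":0,"x":34,"y":-18.5,"z":0,"roll":0},{"grip":0,"x":34,"y":-18.5,"z":0,"roll":0},{"grip":0,"x":34,"y":-18.5,"z":0,"roll":0},{"grip":0,"x":34,"y":-18.5,"z":0,"roll":0},{"grip":0,"x":34,"y":-18.5,"z":0,"roll":0}]}}

```text
clock: 0.98
tcp_pos: [0.4242, -0.2961, 0.2312]
orientation: [0.0, 0.993, 0.12, -0.0]
wrist_force: [0.2, -1.0, 0.0]
finger_gap: 0.0853
grip_force: 0.0
```

Request:
{"method": "servo_tool", "body": {"increments": [{"grip":0,"x":31,"y":-18,"z":0,"roll":0},{"grip":0,"x":31,"y":-18,"z":0,"roll":0},{"grip":0,"x":0,"y":0,"z":0,"roll":0},{"grip":0,"x":0,"y":0,"z":0,"roll":0}]}}

```text
clock: 1.32
tcp_pos: [0.4757, -0.2463, 0.2309]
orientation: [-0.0, 0.993, 0.122, -0.0]
wrist_force: [-0.2, -0.0, -0.2]
finger_gap: 0.0854
grip_force: 0.0
```

```bash
python3 blade.py w2
```

```text
1.3167 [ 0.47572384 -0.24632374  0.23086849] [ 9.70172927e-01  2.42413031e-01 -6.43166577e-04]
((497.2500305175781, 149.74998474121094), (57.982757568359375, 71.41778564453125), 45.0)
[451.50003 154.49998] [ 0.5441392  -0.35305123  0.122     ]
[502.       103.999985] [ 0.59416307 -0.37793016  0.122     ]
[543.      144.99998] [ 0.57143947 -0.42807861  0.122     ]
[492.50006 195.49998] [ 0.51769906 -0.40495445  0.122     ]
```

View pics/w2.png

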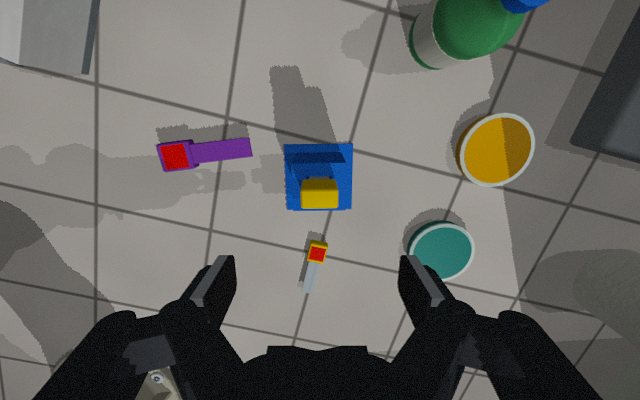

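The yellow handle is square to the tool at (320,193), in the blue holder at (319,177). The amber dish fooled the mask, so I'll restrict it to the holder.

```bash
python3 - <<'E'
from h import *
im=cv2.imread('pics/w2.png');s=env.get_state()
h=cv2.cvtColor(im,cv2.COLOR_BGR2HSV);m=cv2.inRange(h,(20,120,60),(34,255,255));m[:,:280]=0;m[:,360:]=0;m[230:]=0
c=max(cv2.findContours(m,0,2)[0],key=cv2.contourArea);print(cv2.boundingRect(c),cv2.minAreaRect(c))
x,y,w,hh=cv2.boundingRect(c)
# rows profile: brightness of column 320
print([(r,im[r,320].tolist()) for r in range(172,214,2)])
Rm=R.from_quat(np.roll(s['orientation'],-1)).as_matrix()
for z in(.122,.125):
  for q in[(x,y+hh),(x+w,y+hh),(x,y),(x+w,y)]:
    p=plane('wrist',q,z,s); print(z,q,p.round(4),(Rm.T@(p-s['tcp_pos'])*1000).round(1))
E
```

```text
(301, 179, 37, 30) ((319.0, 193.5), (29.0, 36.0), 90.0)
[(172, [122, 60, 23]), (174, [117, 54, 2]), (176, [82, 63, 47]), (178, [66, 67, 63]), (180, [0, 75, 93]), (182, [0, 73, 90]), (184, [0, 73, 89]), (186, [0, 77, 92]), (188, [0, 78, 97]), (190, [0, 121, 143]), (192, [0, 155, 182]), (194, [0, 155, 180]), (196, [0, 155, 182]), (198, [0, 157, 182]), (200, [0, 160, 186]), (202, [0, 160, 187]), (204, [0, 161, 186]), (206, [0, 164, 189]), (208, [106, 138, 149]), (210, [165, 107, 81]), (212, [144, 151, 155])]
0.122 (301, 209) [ 0.4607 -0.2355  0.122 ] [-10.9 -14.8 108.9]
0.122 (338, 209) [ 0.4691 -0.2696  0.122 ] [-10.9  20.3 108.9]
0.122 (301, 179) [ 0.4891 -0.229   0.122 ] [ 18.3 -14.3 108.9]
0.122 (338, 179) [ 0.4973 -0.2619  0.122 ] [ 18.3  19.6 108.9]
0.125 (301, 209) [ 0.4618 -0.2354  0.125 ] [ -9.8 -14.6 105.9]
0.125 (338, 209) [ 0.4701 -0.2691  0.125 ] [ -9.9  20.  105.9]
0.125 (301, 179) [ 0.4899 -0.229   0.125 ] [ 19.  -14.1 105.9]
0.125 (338, 179) [ 0.4979 -0.2615  0.125 ] [ 19.   19.4 105.9]
```

Request:
{"method": "servo_tool", "body": {"increments": [{"grip":0,"x":-1,"y":2.5,"z":30,"roll":0},{"grip":0,"x":0,"y":0,"z":35,"roll":0},{"grip":0,"x":0,"y":0,"z":35,"roll":0},{"grip":0.2,"x":0,"y":0,"z":28,"roll":0},{"grip":0.3,"x":0,"y":0,"z":14,"roll":0}]}}

```text
clock: 1.78
tcp_pos: [0.4711, -0.2505, 0.0855]
orientation: [-0.002, 0.993, 0.119, -0.002]
wrist_force: [-0.3, 0.4, 0.3]
finger_gap: 0.064
grip_force: 0.0
```

Request:
{"method": "servo_tool", "body": {"increments": [{"grip":0.5,"x":0,"y":0,"z":0,"roll":0},{"grip":0.6,"x":0,"y":0,"z":0,"roll":0},{"grip":0.8,"x":0,"y":0,"z":0,"roll":0},{"grip":1,"x":0,"y":0,"z":0,"roll":0},{"grip":1,"x":0,"y":0,"z":0,"roll":0}], "grip_force": 60}}

```text
clock: 2.2
tcp_pos: [0.4742, -0.2508, 0.0903]
orientation: [0.0, 0.993, 0.12, 0.0]
wrist_force: [-2.0, 2.8, 0.0]
finger_gap: 0.0353
grip_force: 60.0
```

Request:
{"method": "servo_tool", "body": {"increments": [{"grip":1,"x":0,"y":0,"z":-10,"roll":0},{"grip":1,"x":0,"y":0,"z":-20,"roll":0},{"grip":1,"x":0,"y":0,"z":-30,"roll":0},{"grip":1,"x":0,"y":0,"z":-30,"roll":0},{"grip":1,"x":0,"y":0,"z":-30,"roll":0}]}}

```text
clock: 2.62
tcp_pos: [0.4752, -0.2513, 0.2124]
orientation: [0.001, 0.993, 0.12, 0.001]
wrist_force: [0.6, -1.0, -0.7]
finger_gap: 0.035
grip_force: 60.1
```

Request:
{"method": "servo_tool", "body": {"increments": [{"grip":1,"x":0,"y":0,"z":0,"roll":0},{"grip":1,"x":0,"y":0,"z":0,"roll":0}]}}

```text
clock: 2.78
tcp_pos: [0.4766, -0.2523, 0.2132]
orientation: [0.003, 0.993, 0.12, 0.003]
wrist_force: [-0.3, -0.9, -1.5]
finger_gap: 0.035
grip_force: 60.3
```

```bash
python3 - <<'E'
from h import *
w,s=shot('wrist'); b,_=shot('side')
cv2.imwrite('pics/m3.png',np.hstack([w[:,200:440],cv2.resize(b[170:310,240:380],(400,400),interpolation=3)])[:,:,::-1])
print(s['tcp_pos'],s['orientation'],s['wrist_force'])
E
```

```text
[ 0.47662395 -0.25228915  0.21318223] [0.00306373 0.99274585 0.12015619 0.00296328] [-0.30263187 -0.91117646 -1.48154326]
```

View pics/m3.png

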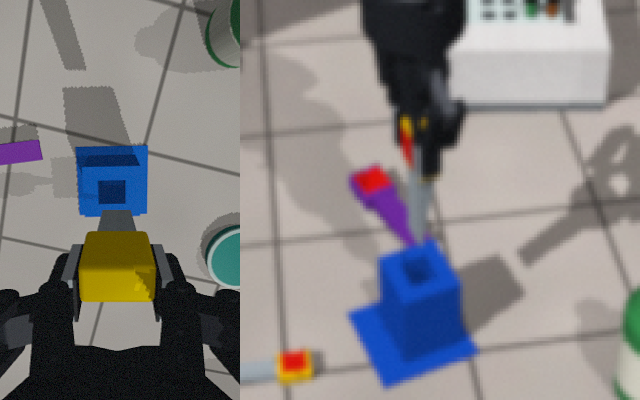

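The wrist view shows the handle square in the pads at (117,265) of the crop, with the blade tip at about (117,212) clear of the holder. The side view shows it hanging straight. Next I turn it by about 22° and carry it over the gap.

Request:
{"method": "servo_tool", "body": {"increments": [{"grip":1,"x":0,"y":0,"z":0,"roll":5.5},{"grip":1,"x":0,"y":0,"z":0,"roll":5.5},{"grip":1,"x":0,"y":0,"z":0,"roll":5.5},{"grip":1,"x":0,"y":0,"z":0,"roll":5.5}]}}

```text
clock: 3.22
tcp_pos: [0.4738, -0.2502, 0.2078]
orientation: [-0.001, 0.997, -0.074, -0.001]
wrist_force: [-1.1, 0.2, -1.4]
finger_gap: 0.0352
grip_force: 60.2
```

Request:
{"method": "servo_tool", "body": {"increments": [{"grip":1,"x":3,"y":-25,"z":0,"roll":0},{"grip":1,"x":5,"y":-35,"z":0,"roll":0},{"grip":1,"x":5,"y":-36,"z":0,"roll":0},{"grip":1,"x":5,"y":-36,"z":0,"roll":0},{"grip":1,"x":5,"y":-36,"z":0,"roll":0}]}}

```text
clock: 3.63
tcp_pos: [0.5207, -0.0861, 0.2079]
orientation: [-0.0, 0.997, -0.072, -0.001]
wrist_force: [0.7, 0.2, -1.1]
finger_gap: 0.0356
grip_force: 60.3
```

Request:
{"method": "servo_tool", "body": {"increments": [{"grip":1,"x":5,"y":-36,"z":0,"roll":0},{"grip":1,"x":5,"y":-36,"z":0,"roll":0},{"grip":1,"x":5,"y":-36,"z":0,"roll":0},{"grip":1,"x":5,"y":-36,"z":0,"roll":0},{"grip":1,"x":5,"y":-36,"z":0,"roll":0}]}}

```text
clock: 4.05
tcp_pos: [0.5651, 0.0477, 0.2086]
orientation: [-0.017, 0.999, -0.037, -0.001]
wrist_force: [-0.2, -0.0, -0.3]
finger_gap: 0.0351
grip_force: 60.3
```

Request:
{"method": "servo_tool", "body": {"increments": [{"grip":1,"x":5,"y":-36,"z":0,"roll":0},{"grip":1,"x":2,"y":-15,"z":0,"roll":0},{"grip":1,"x":0,"y":0,"z":0,"roll":0},{"grip":1,"x":0,"y":0,"z":0,"roll":0},{"grip":1,"x":0,"y":0,"z":0,"roll":0}]}}

```text
clock: 4.47
tcp_pos: [0.5744, 0.0715, 0.2116]
orientation: [-0.026, 0.999, -0.02, -0.0]
wrist_force: [-0.1, -0.3, -0.7]
finger_gap: 0.0351
grip_force: 60.3
```

```bash
python3 - <<'E'
from h import *
w,s=shot('wrist','w4'); b,_=shot('side','s4')
cv2.imwrite('pics/m4.png',np.hstack([cv2.resize(w[50:350,140:500],(480,400),interpolation=3),cv2.resize(b[100:225,285:385],(320,400),interpolation=3)])[:,:,::-1])
print(s['clock'],s['tcp_pos'],s['orientation'],s['wrist_force'])
E
```

```text
4.4667 [0.57442934 0.07154297 0.21155176] [-2.56784288e-02  9.99463181e-01 -2.03431532e-02 -3.53712808e-04] [-0.11452183 -0.25878611 -0.73342383]
```

View pics/m4.png

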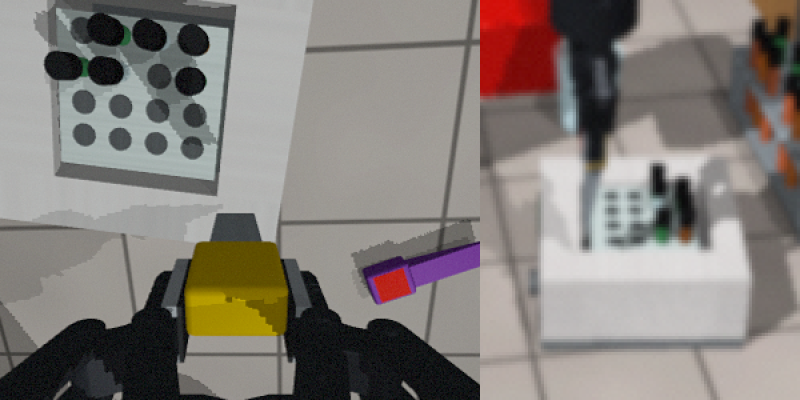

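The blade is short of the target and slightly tilted, which suggests a joint limit. The tip is at about (235,215) of the crop, left of the gap along y. I'll check the joints.

```bash
python3 - <<'E'
from h import *
s=env.get_state();print(s['joint_pos'].round(3),s['qvel'].round(3),s['tau'].round(2))
Rm=R.from_quat(np.roll(s['orientation'],-1)).as_matrix();print(Rm.round(3))
E
```

```text
[-0.042  0.323  0.012  1.26   0.052  3.141] [-0.001 -0.003  0.004  0.001  0.003 -0.   ] [ 2.300e-01 -4.874e+01  2.999e+01  1.000e-02  1.900e-01 -0.000e+00]
[[ 0.999 -0.041  0.001]
 [-0.041 -0.998  0.052]
 [-0.001 -0.052 -0.999]]
```

Joint 6 is at its limit of 3.14. At the gap this grasp would need about 3.53, but the half-turned grasp needs about 0.4. So I'll set the blade back in its holder, regrasp it with the tool turned 180° and carry it again.

Request:
{"method": "servo_tool", "body": {"increments": [{"grip":1,"x":0,"y":20,"z":0,"roll":0},{"grip":1,"x":-5,"y":35,"z":0,"roll":0},{"grip":1,"x":-5,"y":35,"z":0,"roll":0},{"grip":1,"x":-5,"y":35,"z":0,"roll":0},{"grip":1,"x":-5,"y":35,"z":0,"roll":0}]}}

```text
clock: 4.98
tcp_pos: [0.5478, -0.0885, 0.2039]
orientation: [-0.026, 0.999, -0.02, 0.0]
wrist_force: [0.5, -0.2, -1.3]
finger_gap: 0.0351
grip_force: 60.4
```

Request:
{"method": "servo_tool", "body": {"increments": [{"grip":1,"x":-5,"y":35,"z":0,"roll":0},{"grip":1,"x":-5,"y":35,"z":0,"roll":0},{"grip":1,"x":0,"y":0,"z":0,"roll":0}]}}

```text
clock: 5.23
tcp_pos: [0.5346, -0.1625, 0.1998]
orientation: [-0.025, 0.999, -0.024, 0.0]
wrist_force: [-0.3, 0.3, -1.2]
finger_gap: 0.0353
grip_force: 60.5
```

```bash
python3 - <<'E'
from h import *
s=env.get_state();print(s['joint_pos'].round(3),s['tcp_pos'])
Rm=R.from_quat(np.roll(s['orientation'],-1)).as_matrix();print(Rm.round(4),np.degrees(np.arctan2(Rm[1,0],Rm[0,0])))
E
```

```text
[-0.463  0.306 -0.043  1.243  0.045  2.725] [ 0.53458922 -0.16246085  0.19983662]
[[ 9.989e-01 -4.730e-02  1.600e-03]
 [-4.730e-02 -9.977e-01  4.910e-02]
 [-7.000e-04 -4.910e-02 -9.988e-01]] -2.7116945242082235
```

The tilt of about 2.8° stayed in the commanded pose because the limit made the arm lean toward +y. Pushing against the opposite roll limit leans it the other way, so I'll unwind there with the blade held clear.

Request:
{"method": "servo_tool", "body": {"increments": [{"grip":1,"x":0,"y":0,"z":0,"roll":-7},{"grip":1,"x":0,"y":0,"z":0,"roll":-7},{"grip":1,"x":0,"y":0,"z":0,"roll":-7},{"grip":1,"x":0,"y":0,"z":0,"roll":-7},{"grip":1,"x":0,"y":0,"z":0,"roll":-7}]}}

```text
clock: 5.65
tcp_pos: [0.5355, -0.1564, 0.2003]
orientation: [-0.025, 0.959, 0.284, 0.008]
wrist_force: [0.7, 0.8, -0.9]
finger_gap: 0.0352
grip_force: 60.4
```

Request:
{"method": "servo_tool", "body": {"increments": [{"grip":1,"x":0,"y":0,"z":0,"roll":-7},{"grip":1,"x":0,"y":0,"z":0,"roll":-7},{"grip":1,"x":0,"y":0,"z":0,"roll":-7},{"grip":1,"x":0,"y":0,"z":0,"roll":-7},{"grip":1,"x":0,"y":0,"z":0,"roll":-7}]}}

```text
clock: 6.07
tcp_pos: [0.5356, -0.1563, 0.2003]
orientation: [-0.021, 0.829, 0.559, 0.015]
wrist_force: [0.6, -0.2, -1.6]
finger_gap: 0.0351
grip_force: 60.4
```

Request:
{"method": "servo_tool", "body": {"increments": [{"grip":1,"x":0,"y":0,"z":0,"roll":-7},{"grip":1,"x":0,"y":0,"z":0,"roll":-7},{"grip":1,"x":0,"y":0,"z":0,"roll":-7},{"grip":1,"x":0,"y":0,"z":0,"roll":-7},{"grip":1,"x":0,"y":0,"z":0,"roll":-7}]}}

```text
clock: 6.48
tcp_pos: [0.5355, -0.1563, 0.2003]
orientation: [-0.015, 0.622, 0.782, 0.021]
wrist_force: [0.5, -0.5, 0.1]
finger_gap: 0.0351
grip_force: 60.4
```

Request:
{"method": "servo_tool", "body": {"increments": [{"grip":1,"x":0,"y":0,"z":0,"roll":-7},{"grip":1,"x":0,"y":0,"z":0,"roll":-7},{"grip":1,"x":0,"y":0,"z":0,"roll":-7},{"grip":1,"x":0,"y":0,"z":0,"roll":-7},{"grip":1,"x":0,"y":0,"z":0,"roll":-7}]}}

```text
clock: 6.9
tcp_pos: [0.5355, -0.1562, 0.2003]
orientation: [-0.009, 0.358, 0.933, 0.024]
wrist_force: [-0.2, 0.8, -1.2]
finger_gap: 0.0351
grip_force: 60.4
```

Request:
{"method": "servo_tool", "body": {"increments": [{"grip":1,"x":0,"y":0,"z":0,"roll":-7},{"grip":1,"x":0,"y":0,"z":0,"roll":-7},{"grip":1,"x":0,"y":0,"z":0,"roll":-7},{"grip":1,"x":0,"y":0,"z":0,"roll":-7},{"grip":1,"x":0,"y":0,"z":0,"roll":-7}]}}

```text
clock: 7.32
tcp_pos: [0.5356, -0.1562, 0.2003]
orientation: [-0.001, 0.061, 0.998, 0.026]
wrist_force: [0.5, 0.1, -0.3]
finger_gap: 0.0354
grip_force: 60.4
```

Request:
{"method": "servo_tool", "body": {"increments": [{"grip":1,"x":0,"y":0,"z":0,"roll":-7},{"grip":1,"x":0,"y":0,"z":0,"roll":-7},{"grip":1,"x":0,"y":0,"z":0,"roll":-7},{"grip":1,"x":0,"y":0,"z":0,"roll":-7},{"grip":1,"x":0,"y":0,"z":0,"roll":-7}]}}

```text
clock: 7.73
tcp_pos: [0.5355, -0.1563, 0.2003]
orientation: [0.007, -0.242, 0.97, 0.025]
wrist_force: [0.9, -0.6, -0.4]
finger_gap: 0.0351
grip_force: 60.4
```

Request:
{"method": "servo_tool", "body": {"increments": [{"grip":1,"x":0,"y":0,"z":0,"roll":-7},{"grip":1,"x":0,"y":0,"z":0,"roll":-7},{"grip":1,"x":0,"y":0,"z":0,"roll":-7},{"grip":1,"x":0,"y":0,"z":0,"roll":-7},{"grip":1,"x":0,"y":0,"z":0,"roll":-7}]}}

```text
clock: 8.15
tcp_pos: [0.5355, -0.1563, 0.2003]
orientation: [0.014, -0.522, 0.852, 0.022]
wrist_force: [0.5, 0.3, -1.0]
finger_gap: 0.0353
grip_force: 60.4
```

Request:
{"method": "servo_tool", "body": {"increments": [{"grip":1,"x":0,"y":0,"z":0,"roll":-7},{"grip":1,"x":0,"y":0,"z":0,"roll":-7},{"grip":1,"x":0,"y":0,"z":0,"roll":-7},{"grip":1,"x":0,"y":0,"z":0,"roll":-7},{"grip":1,"x":0,"y":0,"z":0,"roll":-7}]}}

```text
clock: 8.57
tcp_pos: [0.5356, -0.1562, 0.2003]
orientation: [-0.02, 0.755, -0.656, -0.016]
wrist_force: [0.5, 0.6, -0.6]
finger_gap: 0.0351
grip_force: 60.4
```

Request:
{"method": "servo_tool", "body": {"increments": [{"grip":1,"x":0,"y":0,"z":0,"roll":-7},{"grip":1,"x":0,"y":0,"z":0,"roll":-7},{"grip":1,"x":0,"y":0,"z":0,"roll":-7},{"grip":1,"x":0,"y":0,"z":0,"roll":-7},{"grip":1,"x":0,"y":0,"z":0,"roll":-7}]}}

```text
clock: 8.98
tcp_pos: [0.5356, -0.1563, 0.2003]
orientation: [-0.024, 0.917, -0.399, -0.01]
wrist_force: [-0.3, 0.7, -1.3]
finger_gap: 0.0352
grip_force: 60.4
```

```bash
cat > st.py <<'E'
from h import *
s=env.get_state();Rm=R.from_quat(np.roll(s['orientation'],-1)).as_matrix()
print('t',s['clock'],'q',s['joint_pos'].round(3),'tcp',s['tcp_pos'].round(4),'yaw',np.degrees(np.arctan2(Rm[1,0],Rm[0,0])).round(2),'toolz',Rm[:,2].round(4),'F',s['wrist_force'].round(1),'gap',s['finger_gap'])
E
python3 st.py
```

```text
t 8.9833 q [-0.454  0.304 -0.044  1.244  0.047 -2.776] tcp [ 0.5356 -0.1563  0.2003] yaw -46.95 toolz [ 0.0017  0.0518 -0.9987] F [-0.3  0.7 -1.3] gap 0.03521223910223396
```

Request:
{"method": "servo_tool", "body": {"increments": [{"grip":1,"x":0,"y":0,"z":0,"roll":-7},{"grip":1,"x":0,"y":0,"z":0,"roll":-7},{"grip":1,"x":0,"y":0,"z":0,"roll":-7},{"grip":1,"x":0,"y":0,"z":0,"roll":-7},{"grip":1,"x":0,"y":0,"z":0,"roll":-7}]}}

```text
clock: 9.4
tcp_pos: [0.5575, -0.0984, 0.2003]
orientation: [-0.0, 0.987, -0.158, -0.006]
wrist_force: [0.5, 0.2, -1.1]
finger_gap: 0.0349
grip_force: 60.4
```

```bash
python3 st.py
```

```text
t 9.4 q [-3.160e-01  3.170e-01 -2.500e-02  1.242e+00 -2.000e-03 -3.140e+00] tcp [ 0.5575 -0.0984  0.2003] yaw -18.16 toolz [-0.0127  0.0024 -0.9999] F [ 0.5  0.2 -1.1] gap 0.034914338413857944
```

The tilt is now under 0.75°. I'll roll forward again to the holder yaw.

Request:
{"method": "servo_tool", "body": {"increments": [{"grip":1,"x":0,"y":0,"z":0,"roll":7},{"grip":1,"x":0,"y":0,"z":0,"roll":7},{"grip":1,"x":0,"y":0,"z":0,"roll":7},{"grip":1,"x":0,"y":0,"z":0,"roll":7},{"grip":1,"x":0,"y":0,"z":0,"roll":7}]}}

```text
clock: 9.82
tcp_pos: [0.5572, -0.0966, 0.2003]
orientation: [0.001, 0.893, -0.449, -0.007]
wrist_force: [0.6, -0.4, -1.2]
finger_gap: 0.0352
grip_force: 60.5
```

Request:
{"method": "servo_tool", "body": {"increments": [{"grip":1,"x":0,"y":0,"z":0,"roll":7},{"grip":1,"x":0,"y":0,"z":0,"roll":7},{"grip":1,"x":0,"y":0,"z":0,"roll":7},{"grip":1,"x":0,"y":0,"z":0,"roll":7},{"grip":1,"x":0,"y":0,"z":0,"roll":7}]}}

```text
clock: 10.23
tcp_pos: [0.5572, -0.0968, 0.2003]
orientation: [0.003, 0.717, -0.697, -0.006]
wrist_force: [-0.4, -0.0, -1.0]
finger_gap: 0.0351
grip_force: 60.5
```

Request:
{"method": "servo_tool", "body": {"increments": [{"grip":1,"x":0,"y":0,"z":0,"roll":7},{"grip":1,"x":0,"y":0,"z":0,"roll":7},{"grip":1,"x":0,"y":0,"z":0,"roll":7},{"grip":1,"x":0,"y":0,"z":0,"roll":7},{"grip":1,"x":0,"y":0,"z":0,"roll":7}]}}

```text
clock: 10.65
tcp_pos: [0.5572, -0.0968, 0.2003]
orientation: [-0.005, -0.474, 0.88, 0.005]
wrist_force: [-0.2, 0.2, -0.5]
finger_gap: 0.0355
grip_force: 60.5
```

Request:
{"method": "servo_tool", "body": {"increments": [{"grip":1,"x":0,"y":0,"z":0,"roll":7},{"grip":1,"x":0,"y":0,"z":0,"roll":7},{"grip":1,"x":0,"y":0,"z":0,"roll":7},{"grip":1,"x":0,"y":0,"z":0,"roll":7},{"grip":1,"x":0,"y":0,"z":0,"roll":7}]}}

```text
clock: 11.07
tcp_pos: [0.5572, -0.0968, 0.2003]
orientation: [-0.006, -0.187, 0.982, 0.003]
wrist_force: [0.8, 0.3, -0.7]
finger_gap: 0.0356
grip_force: 60.5
```

Request:
{"method": "servo_tool", "body": {"increments": [{"grip":1,"x":0,"y":0,"z":0,"roll":7},{"grip":1,"x":0,"y":0,"z":0,"roll":7},{"grip":1,"x":0,"y":0,"z":0,"roll":7},{"grip":1,"x":0,"y":0,"z":0,"roll":7},{"grip":1,"x":0,"y":0,"z":0,"roll":7}]}}

```text
clock: 11.48
tcp_pos: [0.5572, -0.0968, 0.2003]
orientation: [-0.007, 0.117, 0.993, 0.001]
wrist_force: [-0.1, 0.1, -0.4]
finger_gap: 0.035
grip_force: 60.5
```

Request:
{"method": "servo_tool", "body": {"increments": [{"grip":1,"x":0,"y":0,"z":0,"roll":7},{"grip":1,"x":0,"y":0,"z":0,"roll":7},{"grip":1,"x":0,"y":0,"z":0,"roll":7},{"grip":1,"x":0,"y":0,"z":0,"roll":7},{"grip":1,"x":0,"y":0,"z":0,"roll":7}]}}

```text
clock: 11.9
tcp_pos: [0.5572, -0.0968, 0.2003]
orientation: [-0.007, 0.41, 0.912, -0.001]
wrist_force: [-0.6, 0.7, -0.8]
finger_gap: 0.0353
grip_force: 60.5
```

Request:
{"method": "servo_tool", "body": {"increments": [{"grip":1,"x":0,"y":0,"z":0,"roll":7},{"grip":1,"x":0,"y":0,"z":0,"roll":7},{"grip":1,"x":0,"y":0,"z":0,"roll":7},{"grip":1,"x":0,"y":0,"z":0,"roll":7},{"grip":1,"x":0,"y":0,"z":0,"roll":7}]}}

```text
clock: 12.32
tcp_pos: [0.5572, -0.0968, 0.2003]
orientation: [-0.006, 0.665, 0.747, -0.003]
wrist_force: [0.4, 0.5, -0.6]
finger_gap: 0.035
grip_force: 60.5
```

Request:
{"method": "servo_tool", "body": {"increments": [{"grip":1,"x":0,"y":0,"z":0,"roll":7},{"grip":1,"x":0,"y":0,"z":0,"roll":7},{"grip":1,"x":0,"y":0,"z":0,"roll":7},{"grip":1,"x":0,"y":0,"z":0,"roll":7},{"grip":1,"x":0,"y":0,"z":0,"roll":7}]}}

```text
clock: 12.73
tcp_pos: [0.5572, -0.0969, 0.2003]
orientation: [-0.005, 0.859, 0.512, -0.005]
wrist_force: [0.5, 0.0, -0.7]
finger_gap: 0.0349
grip_force: 60.5
```

Request:
{"method": "servo_tool", "body": {"increments": [{"grip":1,"x":0,"y":0,"z":0,"roll":7},{"grip":1,"x":0,"y":0,"z":0,"roll":7},{"grip":1,"x":0,"y":0,"z":0,"roll":7},{"grip":1,"x":0,"y":0,"z":0,"roll":7},{"grip":1,"x":0,"y":0,"z":0,"roll":7}]}}

```text
clock: 13.15
tcp_pos: [0.5572, -0.0968, 0.2003]
orientation: [-0.003, 0.973, 0.23, -0.006]
wrist_force: [-0.3, -0.5, -1.3]
finger_gap: 0.0354
grip_force: 60.5
```

```bash
python3 st.py
```

```text
t 13.15 q [-0.314  0.317 -0.025  1.243 -0.     2.364] tcp [ 0.5572 -0.0968  0.2003] yaw 26.59 toolz [-0.0132  0.0039 -0.9999] F [-0.3 -0.5 -1.3] gap 0.03541054948929723
```

Request:
{"method": "servo_tool", "body": {"increments": [{"grip":1,"x":0,"y":0,"z":0,"roll":6.4},{"grip":1,"x":0,"y":0,"z":0,"roll":6.4},{"grip":1,"x":0,"y":0,"z":0,"roll":0}]}}

```text
clock: 13.4
tcp_pos: [0.5572, -0.0968, 0.2003]
orientation: [-0.003, 0.993, 0.122, -0.006]
wrist_force: [-0.2, 0.3, -1.7]
finger_gap: 0.0354
grip_force: 60.5
```

Request:
{"method": "servo_tool", "body": {"increments": [{"grip":1,"x":-23.3,"y":26,"z":0,"roll":0},{"grip":1,"x":-23.3,"y":26,"z":0,"roll":0},{"grip":1,"x":-23.3,"y":26,"z":0,"roll":0},{"grip":1,"x":-23.3,"y":26,"z":0,"roll":0},{"grip":1,"x":-23.3,"y":25.7,"z":0,"roll":0}]}}

```text
clock: 13.82
tcp_pos: [0.4754, -0.2521, 0.2008]
orientation: [-0.003, 0.992, 0.125, -0.006]
wrist_force: [0.4, -0.7, -1.2]
finger_gap: 0.0351
grip_force: 60.5
```

Request:
{"method": "servo_tool", "body": {"increments": [{"grip":1,"x":0,"y":0,"z":0,"roll":0},{"grip":1,"x":0,"y":0,"z":0,"roll":0},{"grip":1,"x":0,"y":0,"z":0,"roll":0}]}}

```text
clock: 14.07
tcp_pos: [0.4762, -0.2508, 0.2007]
orientation: [-0.003, 0.992, 0.124, -0.006]
wrist_force: [0.4, -0.5, -1.2]
finger_gap: 0.035
grip_force: 60.6
```

```bash
python3 st.py
```

```text
t 14.0667 q [-0.632  0.264 -0.096  1.224 -0.004  2.261] tcp [ 0.4762 -0.2508  0.2007] yaw 14.24 toolz [-0.0131  0.0044 -0.9999] F [ 0.4 -0.5 -1.2] gap 0.034954025034159564
```

Request:
{"method": "servo_tool", "body": {"increments": [{"grip":1,"x":-1,"y":0,"z":20,"roll":0},{"grip":1,"x":0,"y":0,"z":15,"roll":0},{"grip":1,"x":0,"y":0,"z":10,"roll":0},{"grip":1,"x":0,"y":0,"z":10,"roll":0}]}}

```text
clock: 14.4
tcp_pos: [0.475, -0.2495, 0.1449]
orientation: [-0.003, 0.992, 0.125, -0.007]
wrist_force: [-0.6, -0.5, -1.2]
finger_gap: 0.0352
grip_force: 60.6
```

```bash
python3 st.py
```

```text
t 14.4 q [-0.631  0.293 -0.199  1.093 -0.004  2.26 ] tcp [ 0.475  -0.2495  0.1449] yaw 14.36 toolz [-0.0138  0.0045 -0.9999] F [-0.6 -0.5 -1.2] gap 0.03518188427734127
```

Request:
{"method": "servo_tool", "body": {"increments": [{"grip":1,"x":0,"y":0.8,"z":15,"roll":0},{"grip":1,"x":0,"y":0,"z":15,"roll":0},{"grip":1,"x":0,"y":0,"z":14,"roll":0},{"grip":1,"x":0,"y":0,"z":7,"roll":0},{"grip":1,"x":0,"y":0,"z":2,"roll":0}]}}

```text
clock: 14.82
tcp_pos: [0.4738, -0.2503, 0.0913]
orientation: [-0.004, 0.992, 0.124, -0.007]
wrist_force: [0.4, 0.4, 0.1]
finger_gap: 0.0352
grip_force: 60.6
```

```bash
python3 st.py
```

```text
t 14.8167 q [-0.633  0.335 -0.281  0.971 -0.005  2.259] tcp [ 0.4738 -0.2503  0.0913] yaw 14.29 toolz [-0.0152  0.0055 -0.9999] F [0.4 0.4 0.1] gap 0.03522293381311374
```

Request:
{"method": "servo_tool", "body": {"increments": [{"grip":0.6,"x":0,"y":0,"z":0,"roll":0},{"grip":0.3,"x":0,"y":0,"z":0,"roll":0},{"grip":0,"x":0,"y":0,"z":0,"roll":0},{"grip":0,"x":0,"y":0,"z":-20,"roll":0},{"grip":0,"x":0,"y":0,"z":-30,"roll":0}]}}

```text
clock: 15.23
tcp_pos: [0.4734, -0.2506, 0.1414]
orientation: [-0.004, 0.992, 0.124, -0.008]
wrist_force: [0.7, -1.3, 0.3]
finger_gap: 0.0812
grip_force: 0.0
```

Request:
{"method": "servo_tool", "body": {"increments": [{"grip":0,"x":0,"y":0,"z":-30,"roll":-6.92},{"grip":0,"x":0,"y":0,"z":-30,"roll":-6.92},{"grip":0,"x":0,"y":0,"z":0,"roll":-6.92},{"grip":0,"x":0,"y":0,"z":0,"roll":-6.92},{"grip":0,"x":0,"y":0,"z":0,"roll":-6.92}]}}

```text
clock: 15.65
tcp_pos: [0.4766, -0.2526, 0.2048]
orientation: [-0.003, 0.909, 0.416, -0.004]
wrist_force: [0.7, 0.9, -0.6]
finger_gap: 0.0852
grip_force: 0.0
```

Request:
{"method": "servo_tool", "body": {"increments": [{"grip":0,"x":0,"y":0,"z":0,"roll":-6.92},{"grip":0,"x":0,"y":0,"z":0,"roll":-6.92},{"grip":0,"x":0,"y":0,"z":0,"roll":-6.92},{"grip":0,"x":0,"y":0,"z":0,"roll":-6.92},{"grip":0,"x":0,"y":0,"z":0,"roll":-6.92}]}}

```text
clock: 16.07
tcp_pos: [0.4761, -0.2522, 0.2038]
orientation: [-0.005, 0.745, 0.667, -0.003]
wrist_force: [-0.5, 0.7, 0.1]
finger_gap: 0.0856
grip_force: 0.0
```

Request:
{"method": "servo_tool", "body": {"increments": [{"grip":0,"x":0,"y":0,"z":0,"roll":-6.92},{"grip":0,"x":0,"y":0,"z":0,"roll":-6.92},{"grip":0,"x":0,"y":0,"z":0,"roll":-6.92},{"grip":0,"x":0,"y":0,"z":0,"roll":-6.92},{"grip":0,"x":0,"y":0,"z":0,"roll":-6.92}]}}

```text
clock: 16.48
tcp_pos: [0.4761, -0.2522, 0.2038]
orientation: [-0.006, 0.512, 0.859, -0.002]
wrist_force: [-0.4, -0.0, -0.1]
finger_gap: 0.0853
grip_force: 0.0
```

Request:
{"method": "servo_tool", "body": {"increments": [{"grip":0,"x":0,"y":0,"z":0,"roll":-6.92},{"grip":0,"x":0,"y":0,"z":0,"roll":-6.92},{"grip":0,"x":0,"y":0,"z":0,"roll":-6.92},{"grip":0,"x":0,"y":0,"z":0,"roll":-6.92},{"grip":0,"x":0,"y":0,"z":0,"roll":-6.92}]}}

```text
clock: 16.9
tcp_pos: [0.4761, -0.2522, 0.2038]
orientation: [-0.006, 0.234, 0.972, -0.0]
wrist_force: [0.7, 0.1, -0.6]
finger_gap: 0.0853
grip_force: 0.0
```

Request:
{"method": "servo_tool", "body": {"increments": [{"grip":0,"x":0,"y":0,"z":0,"roll":-6.92},{"grip":0,"x":0,"y":0,"z":0,"roll":-6.92},{"grip":0,"x":0,"y":0,"z":0,"roll":-6.92},{"grip":0,"x":0,"y":0,"z":0,"roll":-6.92},{"grip":0,"x":0,"y":0,"z":0,"roll":-6.92}]}}

```text
clock: 17.32
tcp_pos: [0.4762, -0.2523, 0.2038]
orientation: [-0.006, -0.066, 0.998, 0.002]
wrist_force: [1.0, -0.6, -0.4]
finger_gap: 0.0856
grip_force: 0.0
```

Request:
{"method": "servo_tool", "body": {"increments": [{"grip":0,"x":0,"y":0,"z":0,"roll":-6.92},{"grip":0,"x":0,"y":0,"z":0,"roll":0},{"grip":0,"x":0,"y":0,"z":0,"roll":0}]}}

```text
clock: 17.57
tcp_pos: [0.476, -0.2521, 0.2035]
orientation: [-0.006, -0.121, 0.993, 0.002]
wrist_force: [0.4, -0.6, 0.0]
finger_gap: 0.0856
grip_force: 0.0
```

```bash
python3 - <<'E'
exec(open('st.py').read())
im,s=shot('wrist','w5')
h=cv2.cvtColor(im,cv2.COLOR_RGB2HSV);m=cv2.inRange(h,(20,120,60),(34,255,255))
n,l,st,ce=cv2.connectedComponentsWithStats(m)
for i in range(1,n):
    if st[i,4]>150:
        x,y,w,hh,A=st[i]; print(st[i],ce[i].round(0))
        for q in[(x,y+hh),(x+w,y+hh),(x,y),(x+w,y)]: print((Rm.T@(plane('wrist',q,.122,s)-s['tcp_pos'])*1000).round(1))
c=max(cv2.findContours(m,0,2)[0],key=cv2.contourArea);print(cv2.minAreaRect(c))
E
```

```text
t 17.5667 q [-0.634  0.263 -0.091  1.228 -0.005 -0.877] tcp [ 0.476  -0.2521  0.2035] yaw -166.07 toolz [-0.012   0.003  -0.9999] F [ 0.4 -0.6  0. ] gap 0.08564518136546227
[308  60  28  34 277] [321.  77.]
[91.  -6.7 82.4]
[91.  14.2 82.6]
[114.   -6.5  82.7]
[114.   13.8  82.8]
[ 103  174   68   63 3259] [137. 205.]
[ -25.2 -186.    80.1]
[ -25.4 -127.1   80.5]
[  30.5 -173.2   80.8]
[  30.4 -118.3   81.1]
[299 190  42  32 973] [319. 209.]
[-11.7 -15.5  81.3]
[-11.8  20.6  81.5]
[ 16.7 -14.9  81.6]
[16.6 19.8 81.8]
[270 327  55  20 230] [298. 333.]
[-146.   -47.1   79.6]
[-146.4    7.9   79.9]
[-121.6  -45.9   79.9]
[-121.9    7.7   80.2]
[276 338  45  13 311] [299. 343.]
[-151.1  -41.4   79.6]
[-151.4    3.9   79.8]
[-134.9  -40.6   79.8]
[-135.2    3.9   80. ]
((136.50001525878906, 204.50001525878906), (70.71067810058594, 57.982749938964844), 45.0)
```

View pics/w5.png

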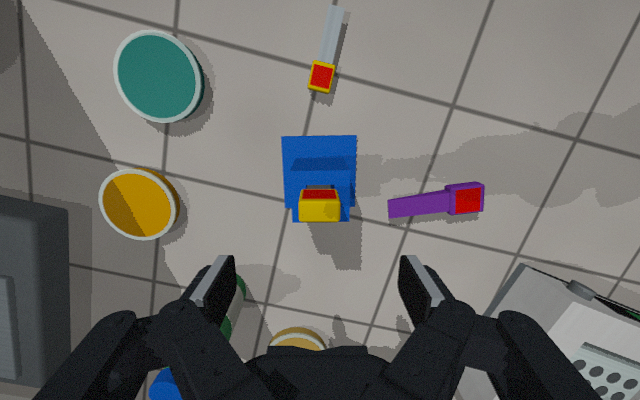

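The blade stands upright and square in the holder, with the handle at (320,208) and its red patch facing the camera. Next is the flipped regrasp.

Request:
{"method": "servo_tool", "body": {"increments": [{"grip":0,"x":-2,"y":2.4,"z":25,"roll":0},{"grip":0,"x":0,"y":0,"z":35,"roll":0},{"grip":0,"x":0,"y":0,"z":30,"roll":0},{"grip":0,"x":0,"y":0,"z":17,"roll":0},{"grip":0.2,"x":0,"y":0,"z":6,"roll":0}]}}

```text
clock: 18.03
tcp_pos: [0.4737, -0.2472, 0.0867]
orientation: [-0.008, -0.122, 0.993, 0.005]
wrist_force: [-0.1, 0.1, -0.3]
finger_gap: 0.0754
grip_force: 0.0
```

Request:
{"method": "servo_tool", "body": {"increments": [{"grip":0.3,"x":0,"y":0,"z":0,"roll":0},{"grip":0.5,"x":0,"y":0,"z":0,"roll":0},{"grip":0.7,"x":0,"y":0,"z":0,"roll":0},{"grip":1,"x":0,"y":0,"z":0,"roll":0},{"grip":1,"x":0,"y":0,"z":0,"roll":0}], "grip_force": 70}}

```text
clock: 18.45
tcp_pos: [0.4769, -0.2496, 0.0916]
orientation: [-0.005, -0.123, 0.992, 0.001]
wrist_force: [0.2, -0.2, 5.0]
finger_gap: 0.0353
grip_force: 70.2
```

```bash
python3 st.py
```

```text
t 18.45 q [-0.629  0.334 -0.281  0.965 -0.005 -0.875] tcp [ 0.4769 -0.2496  0.0916] yaw -165.89 toolz [-0.0101  0.0016 -0.9999] F [ 0.2 -0.2  5. ] gap 0.03533805650094593
```

Request:
{"method": "servo_tool", "body": {"increments": [{"grip":1,"x":0,"y":0,"z":-10,"roll":0},{"grip":1,"x":0,"y":0,"z":-25,"roll":0},{"grip":1,"x":0,"y":0,"z":-30,"roll":0},{"grip":1,"x":0,"y":0,"z":-30,"roll":0},{"grip":1,"x":0,"y":0,"z":-20,"roll":0}]}}

```text
clock: 18.87
tcp_pos: [0.4776, -0.2494, 0.2084]
orientation: [-0.005, -0.123, 0.992, 0.002]
wrist_force: [-0.1, -1.1, -0.7]
finger_gap: 0.0351
grip_force: 69.8
```

Request:
{"method": "servo_tool", "body": {"increments": [{"grip":1,"x":0,"y":0,"z":0,"roll":5.6},{"grip":1,"x":0,"y":0,"z":0,"roll":5.6},{"grip":1,"x":0,"y":0,"z":0,"roll":5.6},{"grip":1,"x":0,"y":0,"z":0,"roll":5.6}]}}

```text
clock: 19.2
tcp_pos: [0.477, -0.249, 0.2058]
orientation: [-0.006, 0.075, 0.997, 0.001]
wrist_force: [0.8, -0.0, -0.8]
finger_gap: 0.0349
grip_force: 69.7
```

Request:
{"method": "servo_tool", "body": {"increments": [{"grip":1,"x":-3,"y":20,"z":0,"roll":0},{"grip":1,"x":-4,"y":34,"z":0,"roll":0},{"grip":1,"x":-5,"y":35,"z":0,"roll":0},{"grip":1,"x":-5,"y":35,"z":0,"roll":0},{"grip":1,"x":-5,"y":35,"z":0,"roll":0}]}}

```text
clock: 19.62
tcp_pos: [0.5218, -0.0935, 0.2056]
orientation: [-0.006, 0.073, 0.997, 0.001]
wrist_force: [1.0, -0.5, -0.6]
finger_gap: 0.035
grip_force: 69.9
```

Request:
{"method": "servo_tool", "body": {"increments": [{"grip":1,"x":-5,"y":35,"z":0,"roll":0},{"grip":1,"x":-5,"y":35,"z":0,"roll":0},{"grip":1,"x":-5,"y":35,"z":0,"roll":0},{"grip":1,"x":-5,"y":35,"z":0,"roll":0},{"grip":1,"x":-5,"y":35,"z":0,"roll":0}]}}

```text
clock: 20.03
tcp_pos: [0.5717, 0.0765, 0.2057]
orientation: [-0.006, 0.072, 0.997, 0.002]
wrist_force: [1.3, 0.2, -1.5]
finger_gap: 0.0349
grip_force: 69.9
```

Request:
{"method": "servo_tool", "body": {"increments": [{"grip":1,"x":-5,"y":33,"z":0,"roll":0},{"grip":1,"x":-4,"y":20,"z":0,"roll":0},{"grip":1,"x":0,"y":0,"z":0,"roll":0},{"grip":1,"x":0,"y":0,"z":0,"roll":0},{"grip":1,"x":0,"y":0,"z":0,"roll":0}]}}

```text
clock: 20.45
tcp_pos: [0.5879, 0.1255, 0.205]
orientation: [-0.007, 0.072, 0.997, 0.001]
wrist_force: [0.3, -0.7, -1.5]
finger_gap: 0.0347
grip_force: 70.1
```

```bash
python3 st.py; python3 - <<'E'
from h import *
w,s=shot('wrist','w6')
cv2.imwrite('pics/m6.png',cv2.resize(w[90:310,170:470],(800,587),interpolation=3)[:,:,::-1])
E
```

```text
t 20.45 q [0.075 0.383 0.082 1.283 0.005 0.219] tcp [0.5879 0.1255 0.205 ] yaw 171.73 toolz [-0.0137  0.0035 -0.9999] F [ 0.3 -0.7 -1.5] gap 0.03474343182630847
```

View pics/m6.png

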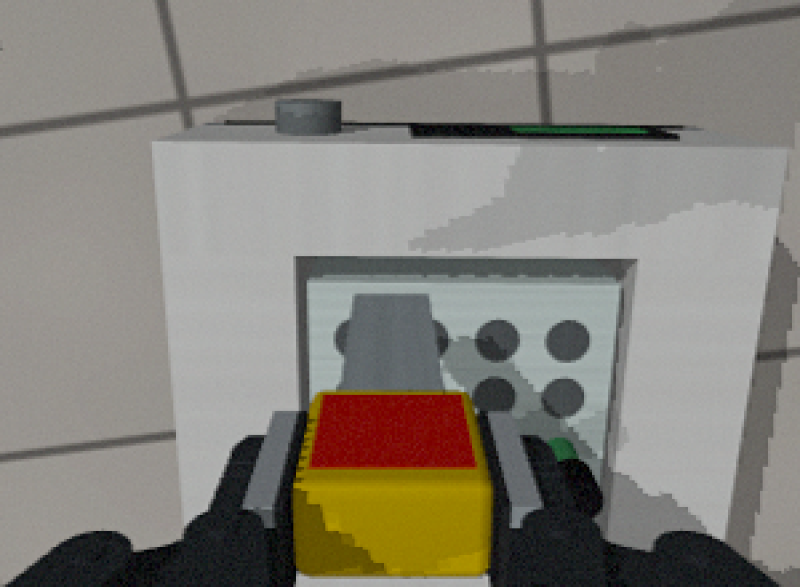

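The view shows the wall's top edge at crop row 257 to 260 (columns 297 to 637) and the block's edge at about row 280. The blade tip is at row 294, columns 355 to 430, with the red flat face toward the wall. I'll refine the edges and work out the shift.

```bash
python3 - <<'E'
from h import *
s=env.get_state();im=cv2.imread('pics/w6.png').astype(float);g=im.mean(2)
Rm=R.from_quat(np.roll(s['orientation'],-1)).as_matrix()
T=lambda p:(Rm.T@(p-s['tcp_pos'])*1000)
f=lambda c,r:(170+c/2.6667,90+r/2.6667)
for c in(330,500,600):
    u=int(f(c,0)[0]); print(c,[(r,int(g[r,u-2:u+3].mean())) for r in range(180,204)])
def edge(c,lo,hi,sgn):
    u=int(f(c,0)[0]);p=g[lo:hi,u-3:u+4].mean(1);d=np.diff(p)*sgn;i=d.argmax();return (u,lo+i+1)
for nm,z,cs,lo,hi,sg in(('wall',.085,(320,392,470,550,615),181,192,-1),('block',.081,(320,470,550,610),188,200,1)):
    for c in cs:
        q=edge(c,lo,hi,sg);p=plane('wrist',q,z,s);print(nm,q,p.round(4),T(p).round(1))
zt=s['tcp_pos'][2]-.0866
for c in(355,392,430): q=f(c,294);p=plane('wrist',q,zt,s);print('tip',q,p.round(4),T(p).round(1))
for q in(f(297,257),f(637,260)): p=plane('wrist',q,.085,s);print('corner',p.round(4),T(p).round(1))
E
```

```text
330 [(180, 172), (181, 173), (182, 172), (183, 174), (184, 175), (185, 172), (186, 72), (187, 78), (188, 81), (189, 79), (190, 80), (191, 80), (192, 86), (193, 125), (194, 125), (195, 143), (196, 171), (197, 169), (198, 166), (199, 168), (200, 171), (201, 172), (202, 170), (203, 169)]
500 [(180, 154), (181, 153), (182, 162), (183, 172), (184, 174), (185, 173), (186, 143), (187, 75), (188, 81), (189, 81), (190, 81), (191, 80), (192, 86), (193, 113), (194, 125), (195, 130), (196, 160), (197, 169), (198, 163), (199, 164), (200, 169), (201, 169), (202, 168), (203, 167)]
600 [(180, 172), (181, 172), (182, 173), (183, 173), (184, 174), (185, 174), (186, 171), (187, 69), (188, 75), (189, 78), (190, 80), (191, 82), (192, 81), (193, 92), (194, 126), (195, 125), (196, 141), (197, 169), (198, 165), (199, 163), (200, 166), (201, 167), (202, 166), (203, 165)]
wall (289, np.int64(186)) [0.5728 0.1    0.085 ] [  9.6 -27.2 120.1]
wall (316, np.int64(186)) [0.5766 0.1257 0.085 ] [  9.6  -1.2 120.1]
wall (346, np.int64(187)) [0.5818 0.1542 0.085 ] [  8.5  27.8 120.2]
wall (376, np.int64(187)) [0.586  0.1829 0.085 ] [  8.5  56.8 120.2]
wall (400, np.int64(187)) [0.5894 0.2058 0.085 ] [  8.5  79.9 120.2]
block (289, np.int64(196)) [0.5838 0.0976 0.081 ] [ -1.7 -27.9 123.9]
block (346, np.int64(196)) [0.592  0.1534 0.081 ] [ -1.8  28.5 124. ]
block (376, np.int64(194)) [0.5943 0.183  0.081 ] [  0.3  58.1 124.1]
block (398, np.int64(194)) [0.5975 0.2045 0.081 ] [  0.2  79.8 124.1]
tip (303.1233359583005, 200.24862189222634) [0.579  0.1143 0.1184] [  6.  -12.1  86.7]
tip (316.99816252296847, 200.24862189222634) [0.5807 0.126  0.1184] [ 6.  -0.2 86.7]
tip (331.247984400195, 200.24862189222634) [0.5825 0.1381 0.1184] [ 6.  12.  86.7]
corner [0.5721 0.0926 0.085 ] [  9.2 -34.6 120.1]
corner [0.5912 0.2142 0.085 ] [  8.   88.6 120.2]
```

Request:
{"method": "servo_tool", "body": {"increments": [{"grip":1,"x":-0.7,"y":14,"z":0,"roll":0.6},{"grip":1,"x":0,"y":13,"z":0,"roll":0},{"grip":1,"x":0,"y":0,"z":13,"roll":0},{"grip":1,"x":0,"y":0,"z":12,"roll":0},{"grip":1,"x":0,"y":0,"z":0,"roll":0}]}}

```text
clock: 20.92
tcp_pos: [0.5911, 0.1521, 0.1775]
orientation: [-0.009, 0.078, 0.997, 0.001]
wrist_force: [-0.4, 0.4, -1.6]
finger_gap: 0.0348
grip_force: 70.1
```

Request:
{"method": "servo_tool", "body": {"increments": [{"grip":1,"x":0,"y":0,"z":0,"roll":0},{"grip":1,"x":0,"y":0,"z":0,"roll":0}]}}

```text
clock: 21.08
tcp_pos: [0.5928, 0.1522, 0.1804]
orientation: [-0.007, 0.078, 0.997, 0.002]
wrist_force: [0.8, 0.1, -1.0]
finger_gap: 0.0347
grip_force: 70.1
```

```bash
python3 st.py; python3 - <<'E'
from h import *
w,s=shot('wrist','w7')
cv2.imwrite('pics/m7.png',cv2.resize(w[160:260,250:390],(800,571),interpolation=3)[:,:,::-1])
E
```

```text
t 21.0833 q [0.118 0.413 0.065 1.236 0.006 0.273] tcp [0.5928 0.1522 0.1804] yaw 171.09 toolz [-0.0128  0.0041 -0.9999] F [ 0.8  0.1 -1. ] gap 0.034709070976817795
```

View pics/m7.png

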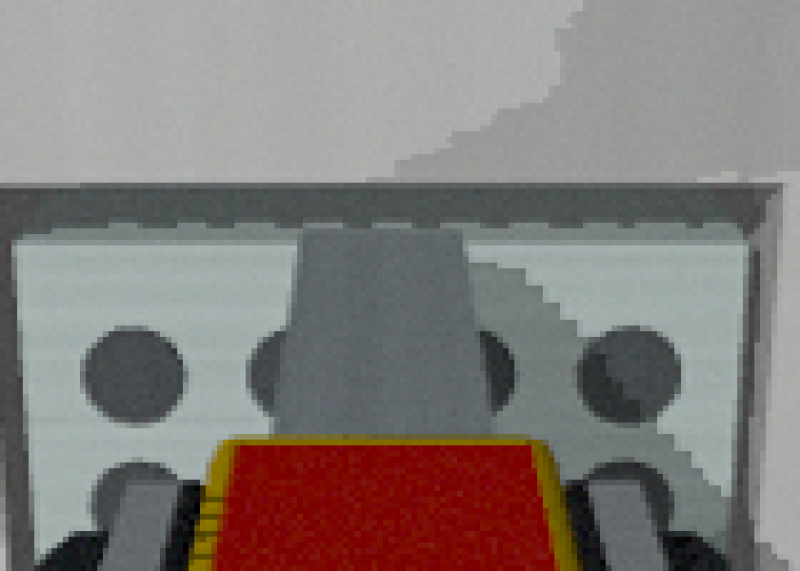

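The picture shows the wall edge level at crop row 185, the block's top edge at row 242 and the tip at row 228, columns 300 to 465. Yaw is square.

```bash
python3 - <<'E'
from h import *
s=env.get_state();Rm=R.from_quat(np.roll(s['orientation'],-1)).as_matrix()
for nm,r,z in(('wall',185,.085),('face',225,.081),('block',242,.081),('tip',228,s['tcp_pos'][2]-.0866)):
    for c in(300,465): print(nm,(Rm.T@(plane('wrist',(250+c/5.714,160+r/5.714),z,s)-s['tcp_pos'])*1000).round(2))
E
```

```text
wall [ 10.37 -12.99  95.73]
wall [10.34 12.46 95.79]
face [  2.63 -13.31  99.63]
face [ 2.59 12.77 99.69]
block [ -0.19 -13.35  99.6 ]
block [-0.23 12.81 99.65]
tip [  6.34 -12.62  86.66]
tip [ 6.31 12.08 86.71]
```

Request:
{"method": "servo_tool", "body": {"increments": [{"grip":1,"x":1,"y":0,"z":6,"roll":0},{"grip":1,"x":0,"y":0,"z":6,"roll":0},{"grip":1,"x":0,"y":0,"z":6,"roll":0},{"grip":1,"x":0,"y":0,"z":4,"roll":0},{"grip":1,"x":0,"y":0,"z":0,"roll":0}]}}

```text
clock: 21.55
tcp_pos: [0.5904, 0.1526, 0.1562]
orientation: [-0.008, 0.077, 0.997, 0.001]
wrist_force: [0.0, 0.9, -0.8]
finger_gap: 0.0348
grip_force: 70.1
```

```bash
python3 st.py
```

```text
t 21.55 q [0.119 0.422 0.019 1.183 0.006 0.274] tcp [0.5904 0.1526 0.1562] yaw 171.12 toolz [-0.0157  0.0037 -0.9999] F [ 0.   0.9 -0.8] gap 0.03482089836751461
```

Request:
{"method": "servo_tool", "body": {"increments": [{"grip":1,"x":0,"y":0,"z":3,"roll":0},{"grip":1,"x":0,"y":0,"z":3,"roll":0},{"grip":1,"x":0,"y":0,"z":0,"roll":0}]}}

```text
clock: 21.8
tcp_pos: [0.5909, 0.1528, 0.151]
orientation: [-0.007, 0.077, 0.997, 0.001]
wrist_force: [-0.4, 0.6, -1.5]
finger_gap: 0.0351
grip_force: 70.1
```

Request:
{"method": "servo_tool", "body": {"increments": [{"grip":1,"x":0.5,"y":0,"z":0,"roll":0},{"grip":1,"x":0,"y":0,"z":0,"roll":0},{"grip":1,"x":0,"y":0,"z":0,"roll":0}]}}

```text
clock: 22.05
tcp_pos: [0.5908, 0.1529, 0.152]
orientation: [-0.007, 0.077, 0.997, 0.002]
wrist_force: [-0.2, -0.1, -0.7]
finger_gap: 0.0351
grip_force: 70.1
```

```bash
python3 st.py
```

```text
t 22.05 q [0.119 0.423 0.01  1.17  0.006 0.274] tcp [0.5908 0.1529 0.152 ] yaw 171.13 toolz [-0.0129  0.004  -0.9999] F [-0.2 -0.1 -0.7] gap 0.03512169222217964
```

Request:
{"method": "servo_tool", "body": {"increments": [{"grip":1,"x":0,"y":0,"z":2,"roll":0},{"grip":1,"x":0,"y":0,"z":2,"roll":0},{"grip":1,"x":0,"y":0,"z":0,"roll":0}]}}

```text
clock: 22.3
tcp_pos: [0.5904, 0.1529, 0.1472]
orientation: [-0.007, 0.077, 0.997, 0.001]
wrist_force: [0.4, -0.3, -1.2]
finger_gap: 0.0348
grip_force: 70.1
```

Request:
{"method": "servo_tool", "body": {"increments": [{"grip":1,"x":0,"y":0,"z":2,"roll":0},{"grip":1,"x":0,"y":0,"z":1,"roll":0},{"grip":1,"x":0,"y":0,"z":0,"roll":0}]}}

```text
clock: 22.55
tcp_pos: [0.5904, 0.1529, 0.1443]
orientation: [-0.007, 0.077, 0.997, 0.001]
wrist_force: [0.5, 0.6, -1.2]
finger_gap: 0.0349
grip_force: 70.1
```

Request:
{"method": "servo_tool", "body": {"increments": [{"grip":1,"x":0,"y":0,"z":1.5,"roll":0},{"grip":1,"x":0,"y":0,"z":1.5,"roll":0},{"grip":1,"x":0,"y":0,"z":0,"roll":0}]}}

```text
clock: 22.8
tcp_pos: [0.5904, 0.1529, 0.1413]
orientation: [-0.007, 0.077, 0.997, 0.001]
wrist_force: [-0.5, 1.1, -1.1]
finger_gap: 0.0348
grip_force: 70.1
```

Request:
{"method": "servo_tool", "body": {"increments": [{"grip":1,"x":0,"y":0,"z":1.5,"roll":0},{"grip":1,"x":0,"y":0,"z":1.5,"roll":0},{"grip":1,"x":0,"y":0,"z":0,"roll":0}]}}

```text
clock: 23.05
tcp_pos: [0.5903, 0.1529, 0.1383]
orientation: [-0.007, 0.077, 0.997, 0.001]
wrist_force: [0.2, 0.3, -1.4]
finger_gap: 0.0348
grip_force: 70.1
```

Request:
{"method": "servo_tool", "body": {"increments": [{"grip":1,"x":0.4,"y":0,"z":0,"roll":0},{"grip":1,"x":0,"y":0,"z":0,"roll":0}]}}

```text
clock: 23.22
tcp_pos: [0.5901, 0.153, 0.1387]
orientation: [-0.007, 0.077, 0.997, 0.001]
wrist_force: [-0.2, 0.5, -1.7]
finger_gap: 0.0351
grip_force: 70.1
```

Request:
{"method": "servo_tool", "body": {"increments": [{"grip":1,"x":0,"y":0,"z":1.5,"roll":0},{"grip":1,"x":0,"y":0,"z":1.5,"roll":0},{"grip":1,"x":0,"y":0,"z":0,"roll":0}]}}

```text
clock: 23.47
tcp_pos: [0.5899, 0.153, 0.1353]
orientation: [-0.007, 0.077, 0.997, 0.001]
wrist_force: [-0.8, 0.0, -1.2]
finger_gap: 0.0348
grip_force: 70.1
```

Request:
{"method": "servo_tool", "body": {"increments": [{"grip":1,"x":0,"y":0,"z":1.5,"roll":0},{"grip":1,"x":0,"y":0,"z":1.5,"roll":0},{"grip":1,"x":0,"y":0,"z":0,"roll":0}]}}

```text
clock: 23.72
tcp_pos: [0.5898, 0.153, 0.1323]
orientation: [-0.007, 0.077, 0.997, 0.001]
wrist_force: [0.0, 0.1, -0.4]
finger_gap: 0.0354
grip_force: 70.1
```

Request:
{"method": "servo_tool", "body": {"increments": [{"grip":1,"x":0,"y":0,"z":1.5,"roll":0},{"grip":1,"x":0,"y":0,"z":1,"roll":0},{"grip":1,"x":0,"y":0,"z":0,"roll":0}]}}

```text
clock: 23.97
tcp_pos: [0.5898, 0.153, 0.1299]
orientation: [-0.007, 0.077, 0.997, 0.001]
wrist_force: [-0.0, 0.2, -1.0]
finger_gap: 0.0348
grip_force: 70.1
```

Request:
{"method": "servo_tool", "body": {"increments": [{"grip":1,"x":0,"y":0,"z":1,"roll":0},{"grip":1,"x":0,"y":0,"z":1,"roll":0},{"grip":1,"x":0,"y":0,"z":0,"roll":0}]}}

```text
clock: 24.22
tcp_pos: [0.5896, 0.1531, 0.128]
orientation: [-0.007, 0.077, 0.997, 0.001]
wrist_force: [-1.5, -0.0, -0.6]
finger_gap: 0.0351
grip_force: 70.1
```

Request:
{"method": "servo_tool", "body": {"increments": [{"grip":1,"x":0,"y":0,"z":1,"roll":0},{"grip":1,"x":0,"y":0,"z":1,"roll":0},{"grip":1,"x":0,"y":0,"z":0,"roll":0}]}}

```text
clock: 24.47
tcp_pos: [0.5895, 0.1532, 0.126]
orientation: [-0.007, 0.077, 0.997, 0.002]
wrist_force: [-2.8, 0.5, 0.4]
finger_gap: 0.035
grip_force: 70.1
```

Request:
{"method": "servo_tool", "body": {"increments": [{"grip":1,"x":0.3,"y":0,"z":0,"roll":0},{"grip":1,"x":0,"y":0,"z":0,"roll":0}]}}

```text
clock: 24.63
tcp_pos: [0.5894, 0.1531, 0.126]
orientation: [-0.007, 0.077, 0.997, 0.001]
wrist_force: [-2.0, 0.4, -0.2]
finger_gap: 0.0352
grip_force: 70.1
```

Request:
{"method": "servo_tool", "body": {"increments": [{"grip":1,"x":0,"y":0,"z":1,"roll":0},{"grip":1,"x":0,"y":0,"z":0,"roll":0}]}}

```text
clock: 24.8
tcp_pos: [0.5894, 0.1532, 0.1251]
orientation: [-0.007, 0.077, 0.997, 0.002]
wrist_force: [-4.2, 0.6, 0.3]
finger_gap: 0.0348
grip_force: 70.2
```

Request:
{"method": "servo_tool", "body": {"increments": [{"grip":1,"x":0.6,"y":0,"z":0,"roll":0},{"grip":1,"x":0,"y":0,"z":0,"roll":0}]}}

```text
clock: 24.97
tcp_pos: [0.5892, 0.1532, 0.1252]
orientation: [-0.007, 0.077, 0.997, 0.001]
wrist_force: [-2.5, 0.1, -0.7]
finger_gap: 0.0349
grip_force: 70.2
```

Request:
{"method": "servo_tool", "body": {"increments": [{"grip":1,"x":0,"y":0,"z":1,"roll":0},{"grip":1,"x":0,"y":0,"z":0,"roll":0}]}}

```text
clock: 25.13
tcp_pos: [0.5891, 0.1532, 0.1242]
orientation: [-0.007, 0.077, 0.997, 0.001]
wrist_force: [-2.8, 0.2, 0.2]
finger_gap: 0.0349
grip_force: 70.2
```

Request:
{"method": "servo_tool", "body": {"increments": [{"grip":1,"x":0.7,"y":0,"z":0,"roll":0},{"grip":1,"x":0,"y":0,"z":0,"roll":0}]}}

```text
clock: 25.3
tcp_pos: [0.5888, 0.1533, 0.1242]
orientation: [-0.006, 0.077, 0.997, 0.001]
wrist_force: [-0.6, 1.0, -0.5]
finger_gap: 0.0352
grip_force: 70.1
```

Request:
{"method": "servo_tool", "body": {"increments": [{"grip":1,"x":0,"y":0,"z":1,"roll":0},{"grip":1,"x":0,"y":0,"z":0,"roll":0}]}}

```text
clock: 25.47
tcp_pos: [0.5887, 0.1532, 0.1231]
orientation: [-0.007, 0.077, 0.997, 0.001]
wrist_force: [0.1, 1.0, -0.6]
finger_gap: 0.0352
grip_force: 70.1
```

```bash
python3 st.py
```

```text
t 25.4667 q [ 0.12   0.436 -0.043  1.104  0.005  0.275] tcp [0.5887 0.1532 0.1231] yaw 171.12 toolz [-0.0128  0.0039 -0.9999] F [ 0.1  1.  -0.6] gap 0.035153296313165425
```

Request:
{"method": "servo_tool", "body": {"increments": [{"grip":1,"x":0.3,"y":0,"z":1,"roll":0},{"grip":1,"x":0,"y":0,"z":1,"roll":0},{"grip":1,"x":0,"y":0,"z":0,"roll":0}]}}

```text
clock: 25.72
tcp_pos: [0.5882, 0.1533, 0.121]
orientation: [-0.007, 0.077, 0.997, 0.001]
wrist_force: [-0.0, -0.5, -0.7]
finger_gap: 0.035
grip_force: 70.1
```

Request:
{"method": "servo_tool", "body": {"increments": [{"grip":1,"x":0,"y":0,"z":1,"roll":0},{"grip":1,"x":0,"y":0,"z":0,"roll":0}]}}

```text
clock: 25.88
tcp_pos: [0.5882, 0.1534, 0.1202]
orientation: [-0.007, 0.077, 0.997, 0.001]
wrist_force: [-0.9, 0.7, -0.3]
finger_gap: 0.0349
grip_force: 70.1
```

Request:
{"method": "servo_tool", "body": {"increments": [{"grip":1,"x":0.3,"y":0,"z":1,"roll":0},{"grip":1,"x":0,"y":0,"z":1,"roll":0},{"grip":1,"x":0,"y":0,"z":0,"roll":0}]}}

```text
clock: 26.13
tcp_pos: [0.588, 0.1535, 0.1188]
orientation: [-0.006, 0.077, 0.997, 0.002]
wrist_force: [-1.1, 0.3, 3.7]
finger_gap: 0.0351
grip_force: 70.6
```

Request:
{"method": "servo_tool", "body": {"increments": [{"grip":1,"x":0,"y":0,"z":1,"roll":0},{"grip":1,"x":0,"y":0,"z":0,"roll":0}]}}

```text
clock: 26.3
tcp_pos: [0.588, 0.1536, 0.1182]
orientation: [-0.006, 0.077, 0.997, 0.002]
wrist_force: [-2.4, 0.4, 5.7]
finger_gap: 0.0351
grip_force: 71.0
```

Request:
{"method": "servo_tool", "body": {"increments": [{"grip":1,"x":0.3,"y":0,"z":0.7,"roll":0},{"grip":1,"x":0,"y":0,"z":0,"roll":0},{"grip":1,"x":0,"y":0,"z":0,"roll":0}]}}

```text
clock: 26.55
tcp_pos: [0.588, 0.1536, 0.1179]
orientation: [-0.006, 0.077, 0.997, 0.002]
wrist_force: [-3.0, -0.3, 8.4]
finger_gap: 0.0347
grip_force: 71.2
```

Request:
{"method": "servo_tool", "body": {"increments": [{"grip":1,"x":0,"y":0,"z":0.7,"roll":0},{"grip":1,"x":0,"y":0,"z":0,"roll":0}]}}

```text
clock: 26.72
tcp_pos: [0.588, 0.1536, 0.1175]
orientation: [-0.006, 0.077, 0.997, 0.002]
wrist_force: [-2.2, -0.2, 9.7]
finger_gap: 0.0349
grip_force: 71.4
```

Request:
{"method": "servo_tool", "body": {"increments": [{"grip":1,"x":0.4,"y":0,"z":0.7,"roll":0},{"grip":1,"x":0,"y":0,"z":0,"roll":0},{"grip":1,"x":0,"y":0,"z":0,"roll":0}]}}

```text
clock: 26.97
tcp_pos: [0.588, 0.1537, 0.1172]
orientation: [-0.005, 0.077, 0.997, 0.002]
wrist_force: [-2.3, 0.1, 11.2]
finger_gap: 0.0352
grip_force: 71.6
```

```bash
python3 st.py
```

```text
t 26.9667 q [ 0.121  0.437 -0.057  1.087  0.005  0.276] tcp [0.588  0.1537 0.1172] yaw 171.14 toolz [-0.01    0.0043 -0.9999] F [-2.3  0.1 11.2] gap 0.03518378412326932
```

Request:
{"method": "servo_tool", "body": {"increments": [{"grip":1,"x":0.2,"y":0,"z":0.9,"roll":0},{"grip":1,"x":0,"y":0,"z":0,"roll":0},{"grip":1,"x":0,"y":0,"z":0,"roll":0}]}}

```text
clock: 27.22
tcp_pos: [0.588, 0.1538, 0.1168]
orientation: [-0.005, 0.077, 0.997, 0.002]
wrist_force: [-2.1, -0.3, 12.6]
finger_gap: 0.035
grip_force: 71.9
```

Request:
{"method": "servo_tool", "body": {"increments": [{"grip":1,"x":0,"y":0,"z":0,"roll":0},{"grip":1,"x":0,"y":0,"z":0,"roll":0}]}}

```text
clock: 27.38
tcp_pos: [0.588, 0.1538, 0.1168]
orientation: [-0.005, 0.077, 0.997, 0.002]
wrist_force: [-3.4, -0.2, 12.9]
finger_gap: 0.0354
grip_force: 71.9
```

About 13 N of downward push with 3 N or less sideways, so the blade is pinched with its tip about 51 mm below the block's top. Releasing now.

Request:
{"method": "servo_tool", "body": {"increments": [{"grip":0.4,"x":0,"y":0,"z":0,"roll":0},{"grip":0,"x":0,"y":0,"z":0,"roll":0},{"grip":0,"x":0,"y":0,"z":0,"roll":0},{"grip":0,"x":0,"y":0,"z":0,"roll":0}]}}

```text
clock: 27.72
tcp_pos: [0.5865, 0.1535, 0.1136]
orientation: [-0.007, 0.077, 0.997, 0.001]
wrist_force: [0.3, 0.6, -0.5]
finger_gap: 0.081
grip_force: 0.0
```

Request:
{"method": "servo_tool", "body": {"increments": [{"grip":0,"x":0,"y":0,"z":-15,"roll":0},{"grip":0,"x":0,"y":0,"z":-25,"roll":0},{"grip":0,"x":0,"y":0,"z":-35,"roll":0},{"grip":0,"x":0,"y":0,"z":-35,"roll":0},{"grip":0,"x":0,"y":0,"z":0,"roll":0}]}}

```text
clock: 28.13
tcp_pos: [0.5914, 0.1535, 0.2314]
orientation: [-0.002, 0.077, 0.997, 0.003]
wrist_force: [0.4, -0.4, 1.0]
finger_gap: 0.0854
grip_force: 0.0
```

```bash
python3 st.py; python3 - <<'E'
from h import *
w,s=shot('wrist'); b,_=shot('side')
cv2.imwrite('pics/m8.png',np.hstack([w[80:380,170:470],cv2.resize(b[100:225,275:400],(300,300),interpolation=3)])[:,:,::-1])
E
```

```text
t 28.1333 q [0.12  0.386 0.151 1.337 0.006 0.275] tcp [0.5914 0.1535 0.2314] yaw 171.12 toolz [-0.0027  0.0053 -1.    ] F [ 0.4 -0.4  1. ] gap 0.08540335478496586
```

View pics/m8.png

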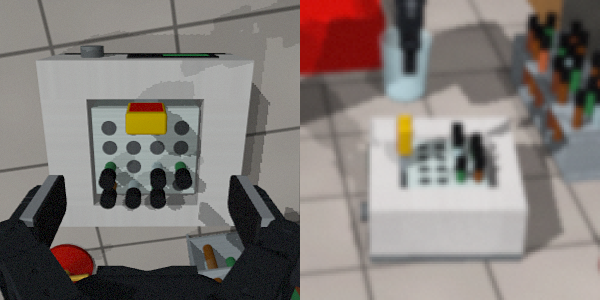

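The wrist view shows the handle at (146,118), square in the front gap with its red side to the wall. The side view shows the blade upright at (404,135) and the gripper clear above it. Handing in.

```bash
python3 -c "
from workcell import env
print(env.hand_in())"
```

```text
the job is handed in; nothing more can be done
None
```

The blade is standing upright, pinched in the front gap with its red side to the wall, after a push of about 13 N; I handed the job in at about 28 s, after setting it back in its holder once to regrasp it.

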